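Sweep the used tube caps off the decapping tray

TASK

Sweep the four used green caps across the steel tray with the fingertips and out over the open edge, so that all four end up in the yellow waste box below it. Push them along the tray, do not pick them up. Leave the two brown sample vials standing where they are among the caps, and everything else on the bench in its place.

Things in the scene. Friction and masses are not known exactly. Their poses are not given: they have to be found in the camera images.
- station: Fixed decapping tray of bare stainless steel on legs: level bed 300 (x) by 340 (y) mm, top 70 mm above the bench. Origin on the bench under the centre of the bed, z up. Rims 12 mm higher than the bed, 3 mm thick, along its +x, -x and +y sides; its -y side is open (see mouth), the edge being at y = -170 mm. Turned up to about 0.3 rad either way. Seen from the robot its open side is on the right.
- mouth (a point): Middle of the open mouth: point on top of the bed at its free edge (station frame 0, -170, 70 mm), same axes as the station; -y leads out over the waste box. The mouth is 220 mm wide (x from -110 to +110 mm); a rim like the others closes the corner on either side of it.
- waste_box: Fixed yellow open waste box under the mouth, held in the station's runners and turned with it: 236 (x) by 165 (y) by 52 mm high, walls and floor 3 mm. Origin: centre of its underside, on the bench. It reaches 17 mm back under the bed and 147 mm out from the free edge, so what is pushed past that edge drops into it.
- cap1: Used green plastic screw cap of a 50 ml tube, 34 mm diameter, 14 mm high, ribbed, about 12 g, loose, lying top up on the bed at the start. Origin: centre of its underside. It slides when pushed from the side.
- cap2: Used green plastic screw cap of a 50 ml tube, 34 mm diameter, 14 mm high, ribbed, about 12 g, loose, lying top up on the bed at the start. Origin: centre of its underside. It slides when pushed from the side.
- cap3: Used green plastic screw cap of a 50 ml tube, 34 mm diameter, 14 mm high, ribbed, about 12 g, loose, lying top up on the bed at the start. Origin: centre of its underside. It slides when pushed from the side.
- cap4: Used green plastic screw cap of a 50 ml tube, 34 mm diameter, 14 mm high, ribbed, about 12 g, loose, lying top up on the bed at the start. Origin: centre of its underside. It slides when pushed from the side.
- vial1: Sample vial that stays: brown glass, white label, aluminium crimp top, 24 mm diameter, 45 mm tall, about 35 g, loose, standing upright on the bed among the caps (any of the six places may be a cap or a vial, at least 60 mm between centres). Origin: centre of its underside.
- vial2: Sample vial that stays: brown glass, white label, aluminium crimp top, 24 mm diameter, 45 mm tall, about 35 g, loose, standing upright on the bed among the caps (any of the six places may be a cap or a vial, at least 60 mm between centres). Origin: centre of its underside.
- wash_bottle: Bystander, loose: white wash bottle with red cap and spout, 70 mm diameter, 185 mm tall, left of the tray on the bench. Origin: centre of its underside.
- beaker: Bystander, loose: open beaker, 72 mm diameter, 90 mm tall, right of the waste box on the bench. Origin: centre of its underside.
- timer: Bystander, loose: flat white bench timer, 62 by 75 by 17 mm, on the bench to the right. Origin: centre of its underside.

How it is judged:
By the outcome, as a careful person would: the job done as asked, in the order asked, and still so for the second after the job is handed in, with the robot touching nothing.
It also fails if it takes over 64 s, if anything falls off the work surface, if the arm or the gripper's body presses on something with over 40 N, if the wrist force passes 120 N, or if a joint passes its speed limit or range.

ROBOT

A 7-joint arm with a two-finger parallel gripper is mounted at the origin on the work surface. World frame = base frame: x ahead of the robot, y to its left, z up, the work surface at z = 0. Lengths are in m, angles in rad, forces in N, time in s.
With the tool pointing down it reaches from about 0.4 to 0.85 m from the base axis. Payload 10.4 kg.
Tool frame: the origin (TCP) lies at the very end of the fingers, on their centre line; the grasp point (between the pads) lies 19 mm behind it; z points along the fingers, y is the direction in which the jaws open and shut (so a half turn about z gives the same grasp; the last joint's range is limited). The gripper opens to 85 mm and grips with 20 to 120 N. Pads are 22 mm wide; open, the fingers measure 114 mm over their backs; the gripper's body (76 mm by 85 mm) begins 54 mm behind the grasp point. The pads swing forward as they close: fully open they stand 13 mm farther back than shut.
Start: joints at [1.209, 0.332, -0.065, 1.46, 0.022, 1.35, -0.088], TCP at [0.208, -0.589, 0.231] pointing down, gripper open.
Joint ranges: [-2.6, 2.6], [-0.5, 2.12], [-1.47, 1.34], [0.16, 2.42], [-1.27, 4.41], [0.06, 2.06], [-2.6, 2.6]. Speed limits (rad/s): [2.22, 2.22, 2.79, 2.79, 3.14, 3.14, 3.14].

INTERFACE

Orientations are given as a unit quaternion [x, y, z, w].
In Python, from workcell import manip gives the robot as it stands.
- The arm moves only by the tool arm_command, never from a script. Its arguments are lists of equal length, an entry for each row: "slide": the shift along the tool's x, y, z in mm, a list of three; "turn": the turn about the tool's z in degrees; "grip": the closure, from 0 (fully open) to 1 (shut). In form: {"slide": [[tx, ty, tz], ...], "turn": [turn, ...], "grip": [grip, ...]}. A call has 1 to 10 rows; each row shifts and turns the commanded pose from where the row before left it, along the tool's axes as they then stand; what a row does not reach is not made up. A row lasts 1/12 s, in which the tool goes at most 41.7 mm and 7.16 degrees, less where a joint would pass 70% of its speed; a pose out of reach is approached as far as the arm can. A call with a gripper value outside its range is refused whole. The fingers move at their own pace and stop on an object; "newtons" is the grip in N (left out, the last holds). Time passes only in rows, so rows that do not move let the fingers close. It gives the time, the measured TCP pose, the force and the opening at its end, in the units of the state.
- manip.get_obs(): the state, without advancing time (a new reading comes with each control period).
- manip.camera(name): name is "side" or "top"; returns the picture (400x640x3 uint8, blue, green, red); there is no depth.
- manip.camera_info(name): a dict with "fx", "fy", "cx", "cy" (pixels), "rvec" (rotation vector, rad) and "tvec" (3), from world to camera coordinates, as OpenCV has them. Camera axes: x right, y down, z forward; pixel columns grow to the right and rows downward; lengths in m; the calibration is good to about 2 mm. A picture is of the moment at which its call begins. camera_info takes no time and is no camera call.
- manip.hand_in(): hands the job in, once; it reports no verdict.
Trained networks look in the newest picture that a camera, given by its name, has taken for a name from the list of things; names that differ only in an ending like _2 or _b are one class to them, and where a whole thing is asked for, a point or a joint stands for the part that bears it (a point fixed in the world has none). Each returns a list of dicts, best first, with "score" (0 to 1); they miss things now and then, are a little off and sometimes report something else, mostly with a low value. They report only what shows in the picture. A call takes as long as a camera call.
- manip.cut_out(target, camera): "pixels" (400x640 bool, what is visible of it).
- manip.tip_of(target, camera): "xyz" ([x, y, z] in m, in the coordinates of the camera as it stood for that picture, good to about 4 mm: a listed point, or the origin of a listed thing).
The state is a dict: "clock": time; "joint_pos": joint angles; "joint_velocities": joint speeds; "tau": joint torques, N m; "position": TCP position; "ee_rot": TCP orientation; "ft_force": force on the tool from outside, world axes, zero at the start; "torque": the same for the moment, N m; "grip_width": opening from 0.0 (shut) to 1.0 (fully open).
Only numpy, scipy, OpenCV 4.12 (cv2) and the standard library are available. Lean on these libraries where they do the work, as an engineer would, in place of code of your own. Each camera call takes 0.05 s, during which the arm holds its last target.

## Working session

There is one attempt and no reset: what is moved stays moved. The work goes in short steps, Python scripts to look and compute and a tool call to move; the robot and the scene stay as the last step left them, time stands still between calls to the robot, and variables do not carry over. Pictures are saved under pics/ and viewed, and the job is handed in when it is done.

Besides the shell and the picture viewer there is one more tool, called as name(argument=value, ...), one argument or row to a line, values as JSON. arm_command: Moves the arm, as the interface text tells. Its arguments: {"type":"object","properties":{"slide":{"type":"array","items":{"type":"array","items":{"type":"number"}}},"turn":{"type":"array","items":{"type":"number"}},"grip":{"type":"array","items":{"type":"number"}},"newtons":{"type":"number"}},"required":["slide","turn","grip"]}

```bash
ls; mkdir -p pics
cat > h.py <<'E'
import numpy as np,cv2
from workcell import manip
def cam(n):
    i=manip.camera_info(n);K=np.array([[i['fx'],0,i['cx']],[0,i['fy'],i['cy']],[0,0,1]]);R=cv2.Rodrigues(np.array(i['rvec'],float))[0];t=np.array(i['tvec'],float).ravel();return K,R,t
def toworld(n,p):
    K,R,t=cam(n);return R.T@(np.array(p)-t)
def onplane(n,uv,z):
    K,R,t=cam(n);d=R.T@np.linalg.inv(K)@np.array([uv[0],uv[1],1.]);c=-R.T@t;return c+d*(z-c[2])/d[2]
def proj(n,P):
    K,R,t=cam(n);p=K@(R@np.array(P)+t);return p[:2]/p[2]
E
python3 - <<'E'
from h import *
for n in('top','side'):
    cv2.imwrite(f'pics/{n}0.png',manip.camera(n))
    for t in['station','mouth','waste_box','cap1','vial1']+(['wash_bottle','beaker','timer'] if n=='top' else []):
        for r in manip.tip_of(t,n): print(n,t,round(r['score'],2),np.round(toworld(n,r['xyz']),3))
o=manip.get_obs();print(o['clock'],o['position'],o['ee_rot'],o['grip_width'])
E
```

```text
pics
top station 0.75 [0.539 0.011 0.001]
top station 0.56 [0.528 0.076 0.072]
top station 0.55 [0.63  0.067 0.072]
top mouth 0.93 [ 0.554 -0.156  0.071]
top waste_box 0.81 [ 0.562 -0.224  0.004]
top waste_box 0.21 [ 0.555 -0.155  0.074]
top cap1 0.65 [ 0.534 -0.043  0.07 ]
top cap1 0.64 [ 0.464 -0.04   0.073]
top cap1 0.57 [0.63  0.069 0.074]
top cap1 0.42 [ 0.635 -0.04   0.069]
top cap1 0.34 [ 0.553 -0.154  0.07 ]
top vial1 0.47 [0.529 0.072 0.073]
top vial1 0.43 [0.456 0.063 0.069]
top vial1 0.27 [ 0.534 -0.45   0.001]
top wash_bottle 0.73 [0.499 0.441 0.   ]
top beaker 0.87 [ 0.536 -0.45   0.001]
top beaker 0.74 [ 0.553 -0.157  0.073]
side station 0.56 [0.539 0.006 0.001]
side mouth 0.71 [ 0.551 -0.157  0.068]
side mouth 0.3 [ 0.543 -0.044  0.069]
side waste_box 0.81 [ 0.558 -0.227 -0.005]
side cap1 0.69 [0.626 0.067 0.073]
side cap1 0.67 [ 0.461 -0.042  0.07 ]
side cap1 0.6 [ 0.632 -0.039  0.07 ]
side cap1 0.5 [ 0.542 -0.044  0.068]
side vial1 0.62 [0.497 0.44  0.001]
side vial1 0.42 [0.524 0.071 0.075]
0.75 [ 0.20773748 -0.5894767   0.23134081] [9.85689037e-01 1.68573783e-01 1.77046017e-05 3.47673330e-05] 0.9988418961499393
```

View pics/top0.png

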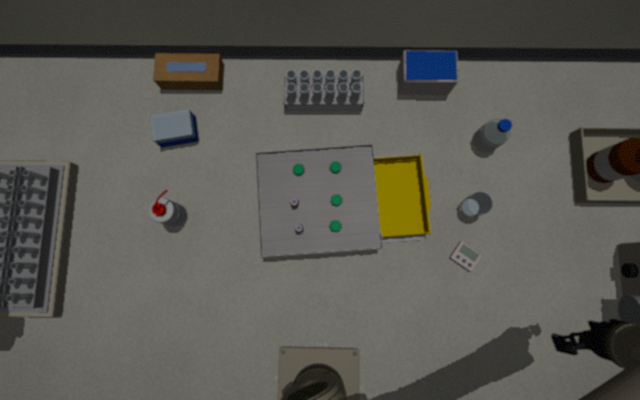

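View pics/side0.png

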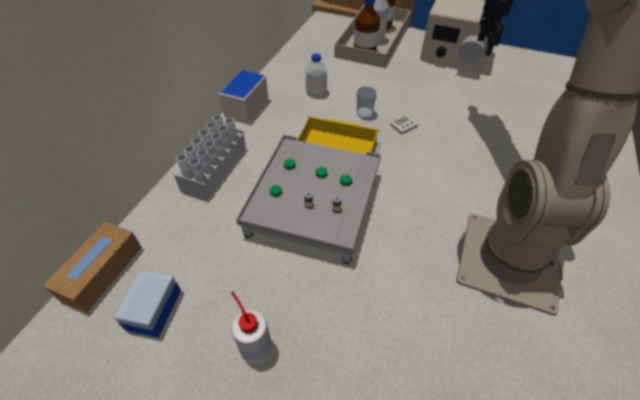

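Run:
```python
from h import *
for n in('top','side'):
    manip.camera(n)
    for t,z in(('cap1',.078),('vial1',.092)):
        for r in manip.cut_out(t,n):
            v,u=np.nonzero(r['pixels']);print(n,t,round(r['score'],2),len(u),np.round([u.mean(),v.mean()],1),np.round(onplane(n,(u.mean(),v.mean()),z),3))
    for r in manip.cut_out('station',n)[:1]:
        m=r['pixels'].astype(np.uint8);c=max(cv2.findContours(m,0,2)[0],key=cv2.contourArea)
        b=cv2.boxPoints(cv2.minAreaRect(c)); print(b)
        a=cv2.approxPolyDP(cv2.convexHull(c),5,True)[:,0]
        for p in a: print(p,np.round(onplane(n,p,.082),3))
```

```text
top cap1 0.7 16355 [339.6 199.6] [ 0.539 -0.054  0.078]
top cap1 0.67 115 [335.2 225.5] [ 0.464 -0.042  0.078]
top cap1 0.51 125 [298.2 169. ] [0.627 0.067 0.078]
top cap1 0.41 103 [335.1 166.7] [ 0.636 -0.041  0.078]
top vial1 0.47 68 [294.5 202.4] [0.526 0.074 0.092]
[[252.75682 150.35718]
 [426.78122 139.34296]
 [433.52954 245.96649]
 [259.50516 256.9807 ]]
[422 154] [ 0.675 -0.293  0.082]
[430 233] [ 0.446 -0.309  0.082]
[381 248] [ 0.402 -0.171  0.082]
[260 255] [0.377 0.169 0.082]
[255 152] [0.676 0.195 0.082]
[372 144] [ 0.704 -0.148  0.082]
side cap1 0.65 83 [275.5 190.9] [0.624 0.069 0.078]
side vial1 0.46 156 [308.3 200.6] [0.524 0.078 0.092]
[[232.29231 234.26154]
 [268.91534  99.97693]
 [387.12305 132.2154 ]
 [350.5     266.5    ]]
[309 117] [ 0.664 -0.256  0.082]
[376 130] [ 0.445 -0.275  0.082]
[377 169] [ 0.393 -0.111  0.082]
[347 263] [0.369 0.211 0.082]
[246 238] [0.621 0.238 0.082]
[237 223] [0.664 0.206 0.082]
[281 137] [ 0.705 -0.134  0.082]
```

arm_command(
  slide=[
    [0,0,0],
    [0,0,0],
    [0,0,0],
    [0,0,0],
    [0,0,0],
    [0,0,0],
    [0,0,0],
    [0,0,0],
    [0,0,0],
    [0,0,0],
  ],
  turn=[-7.1,-7.1,-7.1,-7.1,-7.1,-7.1,-7.1,-7.1,-7.1,-7.1],
  grip=[0.75,0.75,0.75,0.75,0.75,0.75,0.75,0.75,0.75,0.75],
  newtons=30,
)

```text
clock: 1.98
position: [0.2077, -0.5895, 0.2313]
ee_rot: [0.702, 0.712, -0.0, 0.0]
ft_force: [-0.1, 0.0, -0.5]
grip_width: 0.251
```

arm_command(
  slide=[
    [0,0,0],
    [0,0,0],
  ],
  turn=[-4,0],
  grip=[0.75,0.75],
)

```text
clock: 2.15
position: [0.2077, -0.5895, 0.2313]
ee_rot: [0.678, 0.735, 0.0, 0.0]
ft_force: [1.7, 0.2, -0.8]
grip_width: 0.251
```

```bash
cat > go.py <<'E'
import sys
from h import *
from scipy.spatial.transform import Rotation as Ro
# go.py xs ys z : station-frame target -> tool-frame mm ; 
S=np.array([.54,.011]);yaw=.078
c,s=np.cos(yaw),np.sin(yaw);M=np.array([[c,-s],[s,c]])
def st(p): return M.T@(np.array(p[:2])-S)
if __name__=='__main__':
    o=manip.get_obs();R=Ro.from_quat(o['ee_rot']).as_matrix();p=np.array(o['position'])
    print('t',o['clock'],'tcp',np.round(p,4),'st mm',np.round(st(p)*1e3,1),'toolx deg in station',round(np.degrees(np.arctan2(R[1,0],R[0,0])-yaw),2),'gw',round(o['grip_width'],3),'F',np.round(o['ft_force'],1))
    a=[float(v)/1e3 for v in sys.argv[1:]]
    for i in range(0,len(a),3):
        q=np.r_[S+M@np.array(a[i:i+2]),a[i+2]];print(np.round(R.T@(q-p)*1e3,1));p=q
E
python3 - <<'E'
from go import *
for n,p in dict(A=(.464,-.042),B=(.538,-.044),C=(.635,-.040),D=(.627,.068),V1=(.526,.073),V2=(.456,.063)).items(): print(n,np.round(st(p)*1e3,1))
E
python3 go.py -5 -10 130
```

```text
A [-79.9 -46.9]
B [ -6.3 -54.7]
C [ 90.7 -58.2]
D [91.2 50. ]
V1 [-9.1 62.9]
V2 [-79.7  58.4]
t 2.15 tcp [ 0.2077 -0.5895  0.2313] st mm [-378.1 -572.8] toolx deg in station 90.12 gw 0.251 F [ 1.7  0.2 -0.8]
[562.  374.3 101.3]
```

arm_command(
  slide=[
    [15,10,0],
    [33,22,0],
    [33,22,0],
    [33,22,0],
    [33,22,0],
    [33,22,0],
    [33,22,0],
    [33,22,0],
    [33,22,0],
    [33,22,0],
  ],
  turn=[0,0,0,0,0,0,0,0,0,0],
  grip=[0.75,0.75,0.75,0.75,0.75,0.75,0.75,0.75,0.75,0.75],
)

```text
clock: 2.98
position: [0.3917, -0.2606, 0.2316]
ee_rot: [0.681, 0.733, -0.0, 0.0]
ft_force: [0.4, -0.3, -0.9]
grip_width: 0.249
```

arm_command(
  slide=[
    [33,22,0],
    [33,22,0],
    [33,22,0],
    [33,22,0],
    [33,22,0],
    [33,22,0],
    [33,22,0],
    [15,10,0],
    [0,0,0],
    [0,0,0],
  ],
  turn=[0,0,0,0,0,0,0,0,0,0],
  grip=[0.75,0.75,0.75,0.75,0.75,0.75,0.75,0.75,0.75,0.75],
)

```text
clock: 3.82
position: [0.5358, -0.0034, 0.2312]
ee_rot: [0.679, 0.734, 0.0, -0.0]
ft_force: [0.7, -0.5, 0.3]
grip_width: 0.252
```

```bash
python3 go.py -6 -12 130 -6 -12 74
```

```text
t 3.8167 tcp [ 0.5358 -0.0034  0.2312] st mm [ -5.3 -14. ] toolx deg in station 89.95 gw 0.252 F [ 0.7 -0.5  0.3]
[  2.   -0.7 101.2]
[-0.  0. 56.]
```

arm_command(
  slide=[
    [4,-1,20],
    [0,0,30],
    [0,0,30],
    [0,0,30],
    [0,0,20],
    [0,0,15],
    [0,0,8],
    [0,0,4],
    [0,0,0],
  ],
  turn=[0,0,0,0,0,0,0,0,0],
  grip=[0.75,0.75,0.75,0.75,0.75,0.75,0.75,0.75,0.75],
)

```text
clock: 4.57
position: [0.5342, -0.0015, 0.0741]
ee_rot: [0.68, 0.733, -0.0, -0.0]
ft_force: [-0.3, 0.2, -0.1]
grip_width: 0.248
```

```bash
python3 - <<'E'
from h import *
for n in('top','side'):
    im=manip.camera(n);im=im[120:270,220:460] if n=='top' else im[90:280,220:420]
    cv2.imwrite(f'pics/{n}1.png',cv2.resize(im,None,fx=3,fy=3,interpolation=2))
E
python3 go.py -6 -180 74
```

```text
t 4.6667 tcp [ 0.535  -0.001   0.0753] st mm [ -5.9 -11.6] toolx deg in station 89.88 gw 0.249 F [-0.9  0.3  0.1]
[-168.4    0.3    1.4]
```

View pics/side1.png

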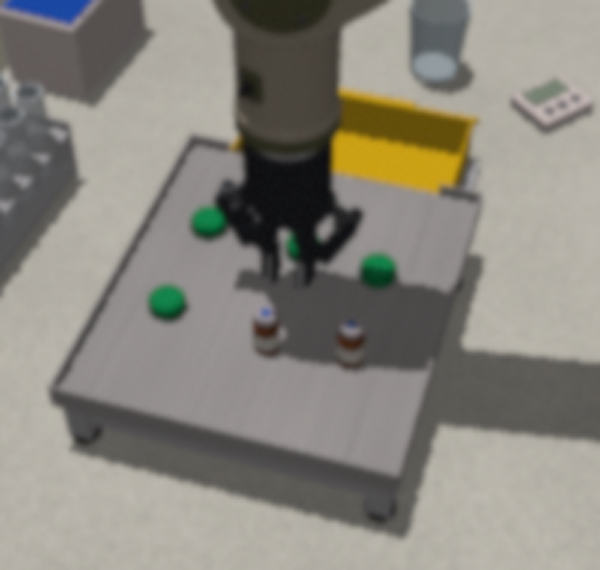

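View pics/top1.png

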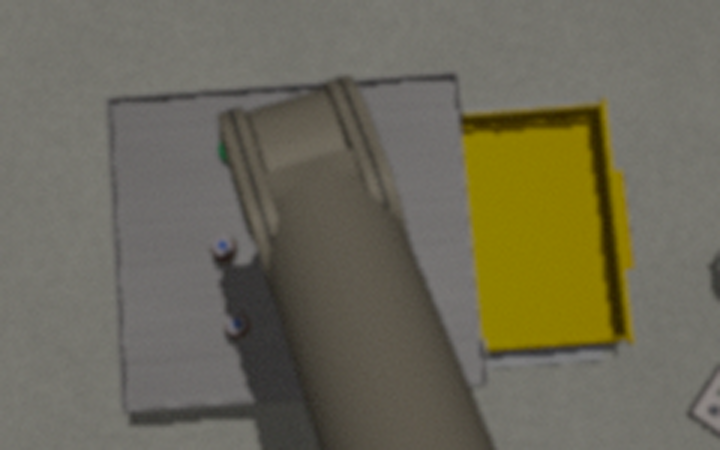

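arm_command(
  slide=[
    [-5,0,0],
    [-8,0,0],
    [-10,0,0],
    [-12,0,0],
    [-14,0,0],
    [-14,0,0],
    [-14,0,0],
    [-14,0,0],
    [-14,0,0],
    [-14,0,0],
  ],
  turn=[0,0,0,0,0,0,0,0,0,0],
  grip=[0.75,0.75,0.75,0.75,0.75,0.75,0.75,0.75,0.75,0.75],
)

```text
clock: 5.5
position: [0.5435, -0.1213, 0.0744]
ee_rot: [0.68, 0.733, -0.0, 0.0]
ft_force: [0.3, -0.4, 0.2]
grip_width: 0.251
```

arm_command(
  slide=[
    [-12,0,0],
    [-12,0,0],
    [-12,0,0],
    [-12,0,0],
    [-8,0,0],
    [0,0,0],
    [0,0,0],
  ],
  turn=[0,0,0,0,0,0,0],
  grip=[0.75,0.75,0.75,0.75,0.75,0.75,0.75],
)

```text
clock: 6.08
position: [0.5479, -0.1752, 0.0742]
ee_rot: [0.68, 0.734, 0.0, -0.0]
ft_force: [0.7, 0.1, -0.3]
grip_width: 0.254
```

```bash
python3 - <<'E'
from h import *
for n in('top','side'):
    im=manip.camera(n);im=im[120:270,220:460] if n=='top' else im[90:280,220:420]
    cv2.imwrite(f'pics/{n}2.png',cv2.resize(im,None,fx=3,fy=3,interpolation=2))
E
python3 go.py -6 -180 120 -81 -5 120 -81 -5 74
```

```text
t 6.1833 tcp [ 0.548  -0.1741  0.0743] st mm [  -6.5 -185.2] toolx deg in station 90.0 gw 0.251 F [ 0.3 -0.6  0.2]
[  5.2   0.5 -45.7]
[ 1.75e+02 -7.50e+01  1.00e-01]
[-0. -0. 46.]
```

View pics/side2.png

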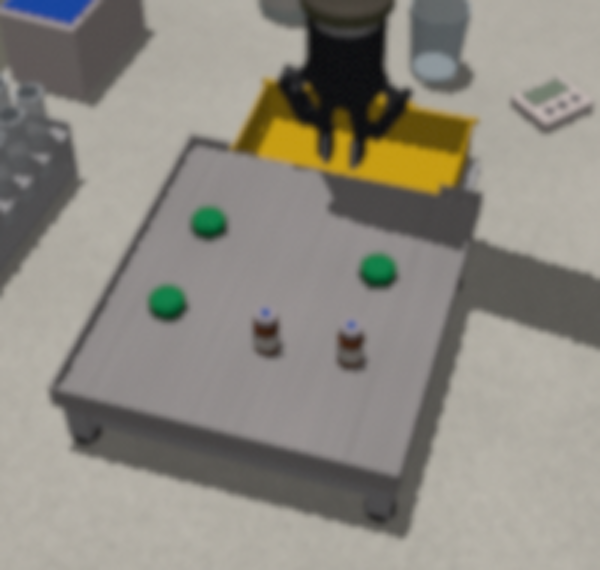

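View pics/top2.png

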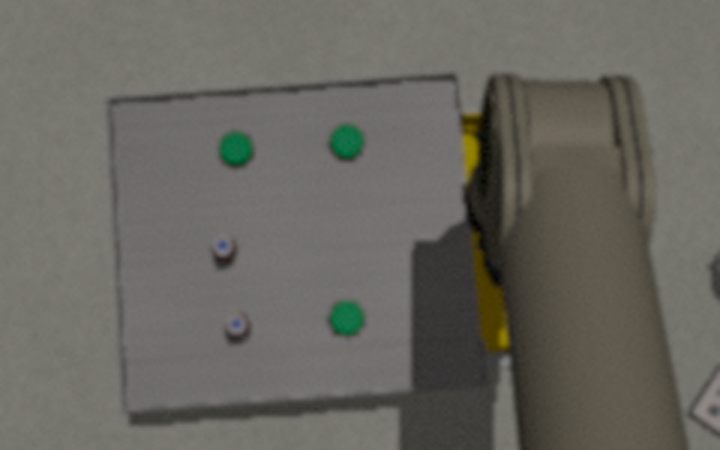

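arm_command(
  slide=[
    [0,0,-20],
    [0,0,-26],
    [20,-9,0],
    [36,-16,0],
    [36,-16,0],
    [36,-16,0],
    [33,-14,0],
    [16,-7,0],
    [0,0,0],
    [0,0,15],
  ],
  turn=[0,0,0,0,0,0,0,0,0,0],
  grip=[0.75,0.75,0.75,0.75,0.75,0.75,0.75,0.75,0.75,0.75],
)

```text
clock: 7.02
position: [0.458, -0.0037, 0.1075]
ee_rot: [0.678, 0.735, 0.001, 0.002]
ft_force: [0.9, -0.8, 0.0]
grip_width: 0.252
```

arm_command(
  slide=[
    [0,0,15],
    [0,0,10],
    [0,0,6],
    [0,0,0],
  ],
  turn=[0,0,0,0],
  grip=[0.75,0.75,0.75,0.75],
)

```text
clock: 7.35
position: [0.4559, -0.0048, 0.0732]
ee_rot: [0.679, 0.734, -0.0, -0.001]
ft_force: [-0.6, -0.3, -0.5]
grip_width: 0.251
```

```bash
python3 go.py -55 -185 74
```

```text
t 7.35 tcp [ 0.4559 -0.0048  0.0732] st mm [-85.   -9.2] toolx deg in station 89.94 gw 0.251 F [-0.6 -0.3 -0.5]
[-175.8   30.2   -1. ]
```

arm_command(
  slide=[
    [-5,1,0],
    [-8,1,0],
    [-10,2,0],
    [-12,2,0],
    [-14,2,0],
    [-14,2,0],
    [-14,3,0],
    [-14,3,0],
    [-14,3,0],
    [-14,3,0],
  ],
  turn=[0,0,0,0,0,0,0,0,0,0],
  grip=[0.75,0.75,0.75,0.75,0.75,0.75,0.75,0.75,0.75,0.75],
)

```text
clock: 8.18
position: [0.488, -0.1233, 0.0744]
ee_rot: [0.68, 0.734, -0.0, 0.0]
ft_force: [0.5, 0.6, 0.7]
grip_width: 0.251
```

arm_command(
  slide=[
    [-12,2,0],
    [-12,2,0],
    [-12,2,0],
    [-12,2,0],
    [-10,0,0],
    [0,0,0],
    [0,0,0],
  ],
  turn=[0,0,0,0,0,0,0],
  grip=[0.75,0.75,0.75,0.75,0.75,0.75,0.75],
)

```text
clock: 8.77
position: [0.4999, -0.179, 0.0742]
ee_rot: [0.68, 0.734, 0.0, -0.0]
ft_force: [-0.0, 0.4, -0.3]
grip_width: 0.254
```

```bash
python3 - <<'E'
from h import *
for n in('top','side'):
    im=manip.camera(n);im=im[120:270,220:460] if n=='top' else im[90:280,220:420]
    cv2.imwrite(f'pics/{n}3.png',cv2.resize(im,None,fx=3,fy=3,interpolation=2))
E
python3 go.py -55 -185 120 95 -18 120 95 -18 74
```

```text
t 8.8667 tcp [ 0.5    -0.178   0.0743] st mm [ -54.6 -185.3] toolx deg in station 89.99 gw 0.248 F [-0.4  0.7 -0.5]
[  0.3  -0.4 -45.7]
[167. 150.   0.]
[-0.  0. 46.]
```

View pics/side3.png

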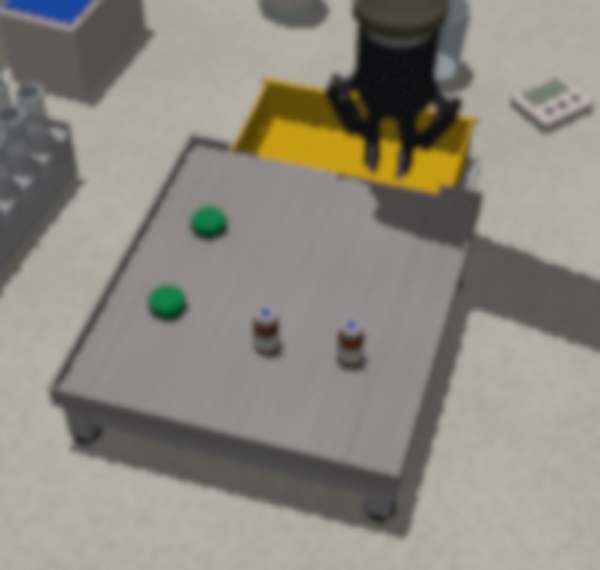

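View pics/top3.png

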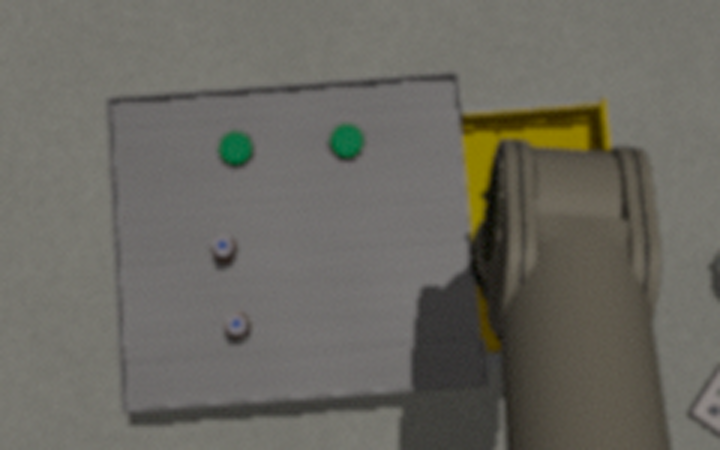

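arm_command(
  slide=[
    [0,0,-20],
    [0,0,-26],
    [15,14,0],
    [28,26,0],
    [28,26,0],
    [28,26,0],
    [28,26,0],
    [25,23,0],
    [13,11,0],
    [0,0,0],
  ],
  turn=[0,0,0,0,0,0,0,0,0,0],
  grip=[0.75,0.75,0.75,0.75,0.75,0.75,0.75,0.75,0.75,0.75],
)

```text
clock: 9.7
position: [0.6399, 0.0041, 0.1204]
ee_rot: [0.677, 0.736, 0.001, -0.001]
ft_force: [-0.2, 0.5, 0.2]
grip_width: 0.247
```

arm_command(
  slide=[
    [0,0,15],
    [0,0,15],
    [0,0,10],
    [0,0,6],
    [0,0,0],
  ],
  turn=[0,0,0,0,0],
  grip=[0.75,0.75,0.75,0.75,0.75],
)

```text
clock: 10.12
position: [0.6376, -0.0032, 0.0725]
ee_rot: [0.68, 0.734, -0.001, -0.001]
ft_force: [0.1, -0.7, -0.5]
grip_width: 0.248
```

```bash
python3 go.py 58 -185 74
```

```text
t 10.1167 tcp [ 0.6376 -0.0032  0.0725] st mm [ 96.2 -21.7] toolx deg in station 89.91 gw 0.248 F [ 0.1 -0.7 -0.5]
[-163.3  -38.    -1.4]
```

arm_command(
  slide=[
    [-5,0,0],
    [-8,-1,0],
    [-10,-2,0],
    [-12,-3,0],
    [-12,-3,0],
    [-12,-3,0],
    [-12,-3,0],
    [-12,-4,0],
    [-12,-4,0],
    [-12,-4,0],
  ],
  turn=[0,0,0,0,0,0,0,0,0,0],
  grip=[0.75,0.75,0.75,0.75,0.75,0.75,0.75,0.75,0.75,0.75],
)

```text
clock: 10.95
position: [0.6198, -0.1127, 0.0743]
ee_rot: [0.679, 0.734, -0.0, 0.0]
ft_force: [0.4, 0.1, 0.0]
grip_width: 0.253
```

arm_command(
  slide=[
    [-12,-4,0],
    [-12,-4,0],
    [-12,-3,0],
    [-12,0,0],
    [-10,0,0],
    [0,0,0],
    [0,0,0],
  ],
  turn=[0,0,0,0,0,0,0],
  grip=[0.75,0.75,0.75,0.75,0.75,0.75,0.75],
)

```text
clock: 11.53
position: [0.6138, -0.1704, 0.0742]
ee_rot: [0.68, 0.733, 0.0, -0.0]
ft_force: [-0.8, 0.4, -0.6]
grip_width: 0.251
```

```bash
python3 - <<'E'
from h import *
for n in('top','side'):
    im=manip.camera(n);im=im[120:270,220:460] if n=='top' else im[90:280,220:420]
    cv2.imwrite(f'pics/{n}4.png',cv2.resize(im,None,fx=3,fy=3,interpolation=2))
E
python3 go.py 58 -185 120 95 88 120 95 88 74
```

```text
t 11.6333 tcp [ 0.6139 -0.1689  0.0743] st mm [  59.6 -185.1] toolx deg in station 90.01 gw 0.254 F [0.3 1.1 0.8]
[  0.2  -1.6 -45.7]
[2.73e+02 3.70e+01 2.00e-01]
[-0. -0. 46.]
```

View pics/side4.png

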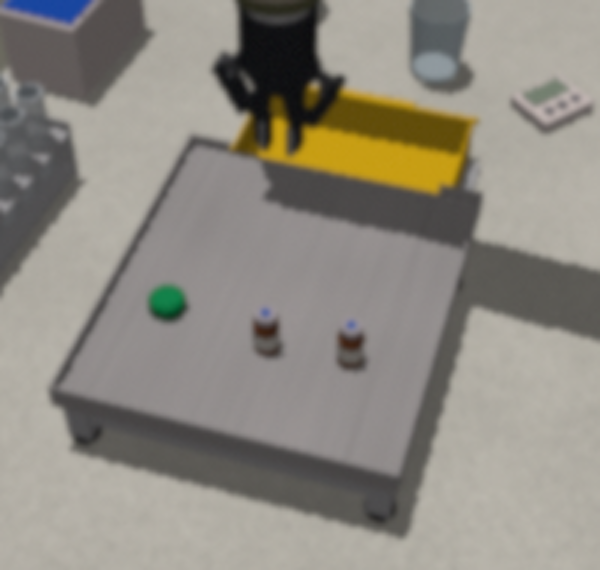

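View pics/top4.png

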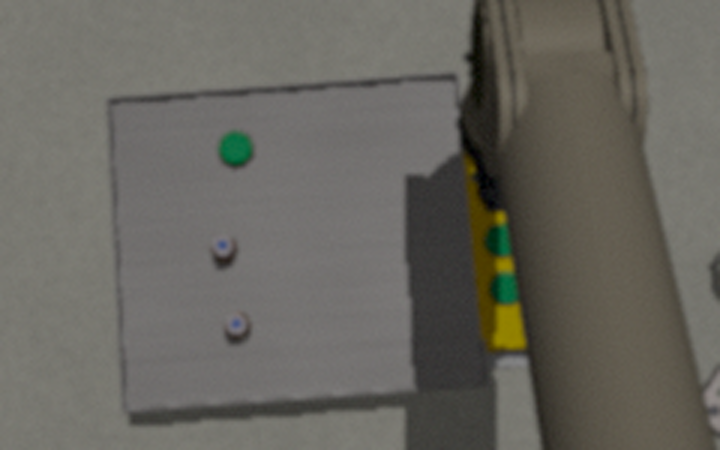

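arm_command(
  slide=[
    [0,0,-25],
    [0,0,-35],
    [16,8,0],
    [34,14,0],
    [38,12,0],
    [38,0,0],
    [38,0,0],
    [38,0,0],
    [38,0,0],
    [24,0,0],
  ],
  turn=[0,0,0,0,0,0,0,0,0,0],
  grip=[0.75,0.75,0.75,0.75,0.75,0.75,0.75,0.75,0.75,0.75],
)

```text
clock: 12.47
position: [0.6259, 0.1021, 0.1347]
ee_rot: [0.677, 0.736, 0.001, -0.001]
ft_force: [0.7, 1.5, 0.6]
grip_width: 0.249
```

arm_command(
  slide=[
    [12,0,0],
    [0,0,0],
    [0,0,15],
    [0,0,20],
    [0,0,15],
    [0,0,10],
    [0,0,0],
    [0,0,0],
  ],
  turn=[0,0,0,0,0,0,0,0],
  grip=[0.75,0.75,0.75,0.75,0.75,0.75,0.75,0.75],
)

```text
clock: 13.13
position: [0.6263, 0.1071, 0.0741]
ee_rot: [0.68, 0.734, -0.0, -0.0]
ft_force: [-0.6, 0.2, 0.3]
grip_width: 0.249
```

```bash
python3 go.py 55 -185 74
```

```text
t 13.1333 tcp [0.6263 0.1071 0.0741] st mm [93.6 89.1] toolx deg in station 89.9 gw 0.249 F [-0.6  0.2  0.3]
[-2.742e+02 -3.810e+01  2.000e-01]
```

arm_command(
  slide=[
    [-5,0,0],
    [-8,-1,0],
    [-10,-1,0],
    [-12,-2,0],
    [-14,-2,0],
    [-14,-2,0],
    [-14,-2,0],
    [-14,-2,0],
    [-14,-2,0],
    [-14,-2,0],
  ],
  turn=[0,0,0,0,0,0,0,0,0,0],
  grip=[0.75,0.75,0.75,0.75,0.75,0.75,0.75,0.75,0.75,0.75],
)

```text
clock: 13.97
position: [0.6194, -0.0138, 0.0743]
ee_rot: [0.68, 0.734, -0.0, 0.0]
ft_force: [0.8, 0.1, -0.2]
grip_width: 0.25
```

arm_command(
  slide=[
    [-14,-2,0],
    [-14,-2,0],
    [-14,-2,0],
    [-14,-2,0],
    [-14,-2,0],
    [-14,-2,0],
    [-14,-2,0],
    [-12,-2,0],
    [-12,-2,0],
    [-12,-2,0],
  ],
  turn=[0,0,0,0,0,0,0,0,0,0],
  grip=[0.75,0.75,0.75,0.75,0.75,0.75,0.75,0.75,0.75,0.75],
)

```text
clock: 14.8
position: [0.6098, -0.1483, 0.0743]
ee_rot: [0.679, 0.734, 0.0, 0.0]
ft_force: [0.7, 0.5, -0.4]
grip_width: 0.249
```

arm_command(
  slide=[
    [-12,-2,0],
    [-10,0,0],
    [0,0,0],
    [0,0,0],
    [0,0,-25],
    [0,0,-35],
    [0,0,-35],
    [0,0,-30],
    [0,0,0],
  ],
  turn=[0,0,0,0,0,0,0,0,0],
  grip=[0.75,0.75,0.75,0.75,0.75,0.75,0.75,0.75,0.75],
)

```text
clock: 15.55
position: [0.6126, -0.1679, 0.2063]
ee_rot: [0.679, 0.734, 0.002, 0.004]
ft_force: [0.7, 1.0, 0.3]
grip_width: 0.253
```

```bash
python3 - <<'E'
from h import *
for n in('top','side'):
    im=manip.camera(n);im=im[120:270,220:460] if n=='top' else im[90:280,220:420]
    cv2.imwrite(f'pics/{n}5.png',cv2.resize(im,None,fx=3,fy=3,interpolation=2))
E
python3 go.py 58 -185 120
```

```text
t 15.65 tcp [ 0.6104 -0.1682  0.2006] st mm [  56.2 -184.1] toolx deg in station 90.03 gw 0.252 F [-0.3 -0.  -0.6]
[-0.8  1.6 80.6]
```

View pics/side5.png

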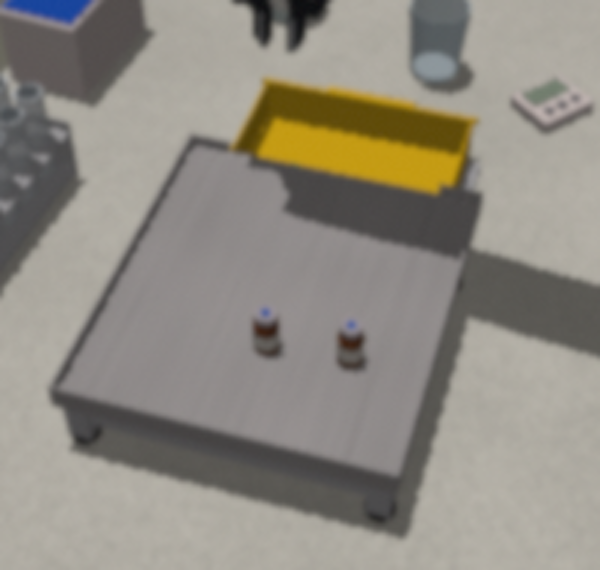

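View pics/top5.png

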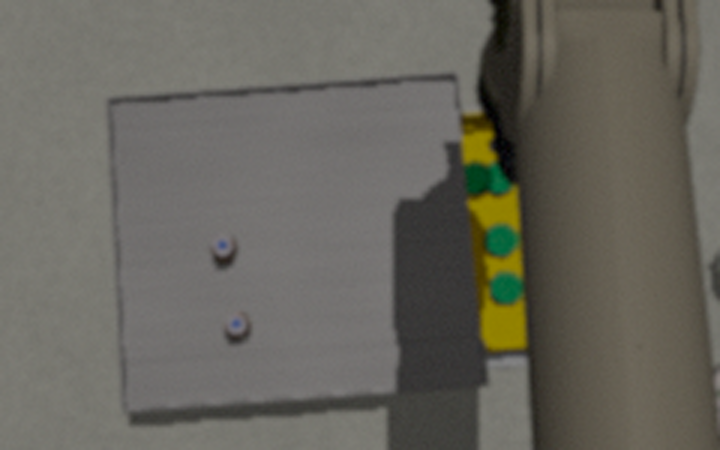

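arm_command(
  slide=[
    [15,0,-10],
    [30,0,-20],
    [36,0,0],
    [36,0,0],
    [36,0,0],
    [30,0,0],
    [15,0,0],
    [0,0,0],
  ],
  turn=[0,0,0,0,0,0,0,0],
  grip=[0.75,0.75,0.75,0.75,0.75,0.75,0.75,0.75],
)

```text
clock: 16.32
position: [0.5927, 0.0347, 0.2288]
ee_rot: [0.676, 0.737, 0.0, -0.001]
ft_force: [-0.4, 1.0, -0.4]
grip_width: 0.251
```

Run:
```python
from h import *
n='top';im=manip.camera(n)
for r in manip.tip_of('cap1',n): print(round(r['score'],2),np.round(toworld(n,r['xyz']),3))
for t in('beaker','timer','wash_bottle'):
  for r in manip.tip_of(t,n)[:1]: print(t,round(r['score'],2),np.round(toworld(n,r['xyz']),3))
cv2.imwrite('pics/top6.png',cv2.resize(im[100:300,140:500],None,fx=2.2,fy=2.2,interpolation=2))
```

```text
0.41 [ 0.546 -0.197  0.017]
0.4 [ 0.617 -0.169  0.026]
0.39 [ 0.504 -0.199  0.02 ]
0.39 [ 0.614 -0.196  0.014]
beaker 0.97 [ 0.534 -0.451  0.001]
timer 0.61 [ 0.385 -0.43   0.004]
wash_bottle 0.96 [ 0.495  0.443 -0.001]
```

View pics/top6.png

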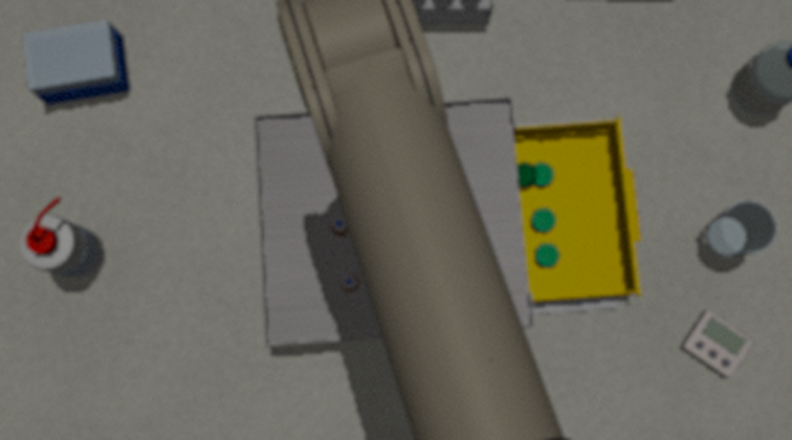

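```bash
python3 -c "
from workcell import manip
print(manip.hand_in())"
```

```text
the job is handed in; nothing more can be done
None
```

All four green caps are in the yellow waste box. I pushed them one at a time along the tray and out over the open edge with the part-closed fingertips, never gripping or lifting one. I handed the job in at about 16.6 s.

- **Caps:** The last top picture shows four caps in the box. The network also reports four, all below the bed, with origins 14 to 26 mm above the bench. One rests against or partly on another and is partly hidden by the tray's edge.
- **Vials:** Both stood upright in their places in the picture after the last push. In the final top picture the arm hangs over the tray, but both vial tops show beside it.
- **Bench:** The beaker and wash bottle measure within a few millimetres of where they started. The timer had no starting measurement, but it looks unmoved in the pictures.
- **Forces and clearance:** Wrist force readings stayed under about 2 N at the end of every move. At hand-in the fingertips were about 0.23 m above the bench, touching nothing.

No check failed. The networks gave a few false hits early on, such as reporting the mouth as a cap, and I discarded those by comparing them with the pictures.

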